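# Take the tall stop off the portioning board for washing

## Task

The tall stop of the portioning board has to be washed. Slide it along its T-track to the open end until it is clear, lift it off, and put it in the small steel dish. Leave the low stop where it is in its own track.

Things in the scene. Friction and masses are not known exactly. Their poses are not given: they have to be found in the camera images.
- tall_stop_mid (a point): Centre of the tall stop's wooden block: 40 mm long (along the track, x), 30 wide, 60 high; its underside, 30 mm below the point, lies on the track. Under it a steel T-foot, 30 mm long, 24 wide, reaches 10 mm down into the track, so the stop lifts off only beyond the open end; 2 mm play up and sideways, slides easily. Loose, about 0.14 kg.
- low_stop_mid (a point): Centre of the low stop's block: like the tall stop but only 30 mm high (the point is 15 mm above its underside). It sits in the other track, 96 mm to the side, and stays there.
- portion_board: Fixed pale board, 200 (x) x 160 (y) x 18 mm; origin: centre of its underside. Two aluminium T-tracks along x at y = +48 and -48 mm, 36 mm wide, tops 32 mm above the origin; +x ends shut by black plugs, -x ends (x = -100 mm, towards the robot) open. A stop lifts free once its centre is beyond x = -115 mm. Either stop may be in either track. A 50 mm cheese cube stands between the tracks.
- dish: Small round steel dish with a flat floor, loose on the counter: 124 mm across at the rim, 108 mm at the foot, 32 mm high, wall 3 mm, floor 4 mm thick; origin at the centre of its underside.

How it is judged:
By the outcome, as a careful person would: the job done as asked, in the order asked, and still so for the second after the job is handed in, with the robot touching nothing.
It also fails if it takes over 40 s, if anything falls off the work surface, if the arm or the gripper's body presses on something with over 40 N, if the wrist force passes 120 N, or if a joint passes its speed limit or range.

## Robot

A 6-joint arm with a two-finger parallel gripper is mounted at the origin on the work surface; the furniture and walls round the work are solid. World frame = base frame: x ahead of the robot, y to its left, z up, the work surface at z = 0. Lengths are in m, angles in rad, forces in N, time in s.
With the tool pointing down it reaches from about 0.35 to 0.85 m from the base axis. Payload 8.1 kg.
Tool frame: the origin (TCP) lies midway between the tips of the shut fingers; the grasp point (between the pads) lies 19 mm behind it; z points along the fingers, y is the direction in which the jaws open and shut (so a half turn about z gives the same grasp; the last joint's range is limited). The gripper opens to 85 mm and grips with 20 to 120 N. Pads are 22 mm wide; open, the fingers measure 114 mm over their backs; the gripper's body (76 mm by 85 mm) begins 54 mm behind the grasp point. The pads swing forward as they close: fully open they stand 13 mm farther back than shut.
Start: joints at [1.142, 0.13, 1.488, -0, 1.523, -0.085], TCP at [0.202, 0.565, 0.231] pointing down, gripper open.
Joint ranges: [-2.96, 2.96], [-0.89, 2.26], [0.02, 2.5], [-1.34, 4.48], [0, 2.73], [-2.66, 2.66]. Speed limits (rad/s): [2.39, 2.39, 2.79, 3.14, 3.14, 3.14].

## Interface

Orientations are given as a rotation vector (axis times angle).
In Python, from plant import readout, optics, arm gives the robot as it stands. The module is installed in compiled form; this text tells all that it offers.
- The arm moves only by the tool carry_out, never from a script. Its argument "rows" is a list of rows, each an object with "translation": the shift along the tool's x, y, z scaled (see below), a list of three; "delta_rot": the turn, a rotation vector about the tool's x, y, z scaled (see below), a list of three; "gripper": the closure, from 0 (fully open) to 1 (shut). In form: [{"translation": [tx, ty, tz], "delta_rot": [rx, ry, rz], "gripper": gripper}, ...]. A call has 1 to 20 rows; each row is the pose to reach, as a shift and turn from the pose commanded when the call began, along the tool's axes at that moment, turning the shorter way round; what a row does not reach only later rows make up. The controller multiplies each number of a shift by 40 cm and each number of a turn by 180 degrees. A row lasts 1/8 s, in which the tool goes at most 62.5 mm and 10.7 degrees, less where a joint would pass 70% of its speed; a pose out of reach is approached as far as the arm can. A call with a number of a shift or a turn outside -1 to 1 is refused whole. A call with a gripper value outside its range is refused whole. The fingers move at their own pace and stop on an object; "force" is the grip in N (left out, the last holds). Time passes only in rows, so rows that repeat a pose let the fingers close. It gives the time, the measured TCP pose, the force and the opening at its end, in the units of the state.
- readout.read_state(): the state, without advancing time (a new reading comes with each control period).
- optics.grab_frame(name): name is "scene" or "top"; returns the picture (420x560x3 uint8, red, green, blue); there is no depth.
- optics.camera_info(name): a dict with "vertical_fov" (degrees; the focal length in pixels is half the picture's height over the tangent of half this angle, whatever the lens; pixels are square), "cx", "cy" (the principal point, pixels), "extrinsics" (4x4, takes a point from world to camera coordinates). Camera axes: x right, y down, z forward; pixel columns grow to the right and rows downward; lengths in m; the calibration is good to about 2 mm. A picture is of the moment at which its call begins. camera_info takes no time and is no camera call.
- arm.finish_job(): hands the job in, once; it reports no verdict.
The state is a dict: "time_s": time; "joint_pos": joint angles; "joint_vel": joint speeds; "effort": joint torques, N m; "tool_pos": TCP position; "tool_rot": TCP orientation; "wrist_force": force on the tool from outside, world axes, zero at the start; "torque": the same for the moment, N m; "finger_gap": opening from 0.0 (shut) to 1.0 (fully open).
Only numpy, scipy, OpenCV 4.12 (cv2) and the standard library are available. Lean on these libraries where they do the work, as an engineer would, in place of code of your own. Each camera call takes 0.05 s, during which the arm holds its last target. There are 200 camera calls.

## Working session

There is one attempt and no reset: what is moved stays moved. The work goes in short steps, Python scripts to look and compute and a tool call to move; the robot and the scene stay as the last step left them, time stands still between calls to the robot, and variables do not carry over. Pictures are saved under pics/ and viewed, about 8 in all and at most 12, crops included, and the job is handed in when it is done.

Besides the shell and the picture viewer there is one more tool, called in YAML: its name, and indented under it one key for each argument. carry_out: Moves the arm, as the interface text tells. Shifts and turns lie within -1 to 1; 1 stands for 40 cm of shift or 180 degrees of turn. Its arguments: {"type":"object","properties":{"rows":{"type":"array"},"force":{"type":"number"}},"required":["rows"]}

```bash
mkdir -p pics; python3 - <<'E'
from plant import readout, optics
import cv2, numpy as np
for n in("scene","top"):
    im=optics.grab_frame(n); cv2.imwrite(f"pics/{n}0.png",im[:,:,::-1]); c=optics.camera_info(n)
    print(n,c["vertical_fov"],c["cx"],c["cy"],np.round(c["extrinsics"],4).tolist())
s=readout.read_state(); print(s)
E
```

```text
scene 54.69789039347712 286.4269254550984 208.94604094562874 [[0.8309, -0.556, 0.0243, -0.4345], [-0.2241, -0.3743, -0.8998, 0.2173], [0.5094, 0.7422, -0.4356, 0.8155], [0.0, 0.0, 0.0, 1.0]]
top 55.63430148084703 285.0346001104468 211.171811348305 [[0.0125, -0.9996, -0.0241, 0.0489], [-0.9975, -0.0108, -0.0692, 0.5545], [0.0689, 0.0249, -0.9973, 1.0436], [0.0, 0.0, 0.0, 1.0]]
{'time_s': 0.1, 'joint_pos': array([ 1.14160549e+00,  1.31114818e-01,  1.48915949e+00, -2.36686246e-05,
        1.52301107e+00, -8.54099343e-02]), 'joint_vel': array([-1.77350516e-03, -2.57733713e-03, -7.26410027e-04,  7.00286529e-04,
        6.54263679e-05, -9.87667486e-04]), 'effort': array([ 1.67123777e-03, -5.70954037e+01, -5.01938295e+01, -1.72875402e-04,
        8.18610191e-03, -5.54525241e-05]), 'tool_pos': array([0.20201515, 0.56444234, 0.23033789]), 'tool_rot': array([-5.37282761e-01, -3.09489294e+00,  2.58050415e-03]), 'wrist_force': array([0.17650643, 0.37775735, 0.1077617 ]), 'torque': array([-0.05744417, -0.01208802,  0.00866075]), 'finger_gap': 0.9995189418008064}
```

View pics/scene0.png

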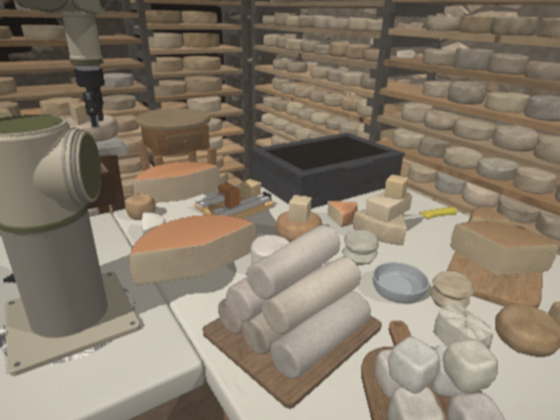

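View pics/top0.png

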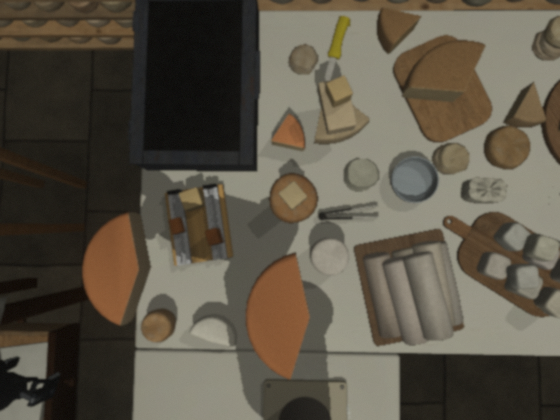

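The top view shows the board near (200,225), with brown stops at about (177,226) and (214,237), and the dish at (413,178). Next I enlarge crops of both views.

```bash
cat > h.py <<'E'
import numpy as np, cv2
from plant import optics
def cam(n):
    c=optics.camera_info(n); f=210/np.tan(np.radians(c["vertical_fov"]/2)); return f,c["cx"],c["cy"],np.array(c["extrinsics"])
def proj(n,p):
    f,cx,cy,E=cam(n); q=E[:3,:3]@np.array(p)+E[:3,3]; return np.array([cx+f*q[0]/q[2],cy+f*q[1]/q[2]])
def ray(n,u,v):
    f,cx,cy,E=cam(n); R=E[:3,:3]; return -R.T@E[:3,3], R.T@np.array([(u-cx)/f,(v-cy)/f,1])
def onz(n,u,v,z):
    o,d=ray(n,u,v); return o+d*(z-o[2])/d[2]
E
python3 - <<'E'
import cv2,numpy as np
from h import *
t=cv2.imread("pics/top0.png");s=cv2.imread("pics/scene0.png")
a=cv2.resize(t[175:275,155:245],None,fx=6,fy=6,interpolation=cv2.INTER_CUBIC)[:600]
b=cv2.resize(s[170:225,185:285],None,fx=2.6,fy=2.6,interpolation=cv2.INTER_CUBIC)
c=np.zeros((600,800,3),np.uint8); c[:,:540]=a; c[:b.shape[0],540:540+b.shape[1]]=b
b2=cv2.resize(t[145:210,375:450],None,fx=3.4,fy=3.4,interpolation=cv2.INTER_CUBIC); c[200:200+b2.shape[0],540:540+b2.shape[1]]=b2
cv2.imwrite("pics/crop.png",c)
for uv in [(177,226),(214,237)]:
  for z in(.062,.092): print(uv,z,onz("top",*uv,z), proj("scene",onz("top",*uv,z)))
print(onz("top",413,178,.032))
E
```

```text
(177, 226) 0.062 [0.50962444 0.33217646 0.062     ] [225.51151846 184.78887858]
(177, 226) 0.092 [0.50876861 0.32324176 0.092     ] [226.13750067 176.93432325]
(214, 237) 0.062 [0.48254821 0.23574105 0.062     ] [231.65908199 197.24091847]
(214, 237) 0.092 [0.48249006 0.22964738 0.092     ] [232.23569644 188.65215127]
[ 0.64430401 -0.28118078  0.032     ]
```

View pics/crop.png

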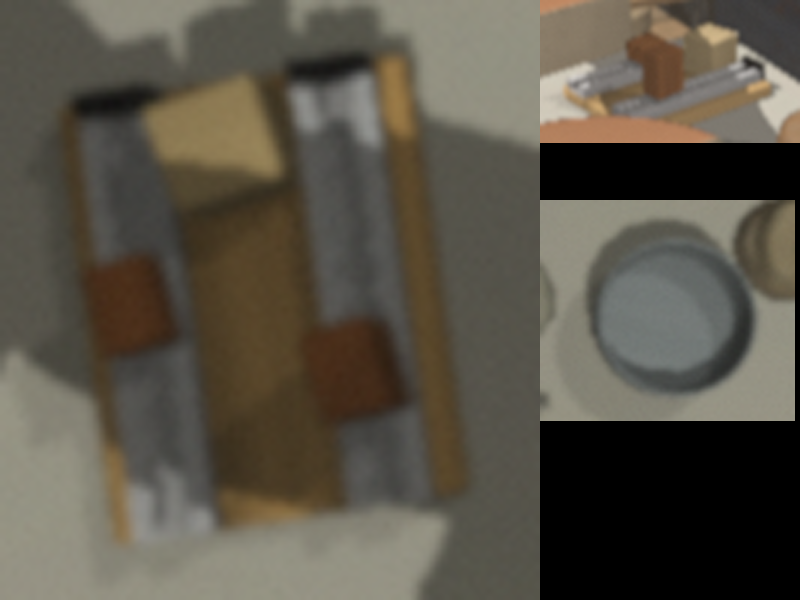

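```bash
cat >> h.py <<'E'
from scipy.spatial.transform import Rotation as Ro
def plan(target,yaw,st):
    """row values to TCP target, tool down, jaw axis perpendicular to heading yaw"""
    R0=Ro.from_rotvec(st["tool_rot"])
    best=None
    for k in(0,np.pi):
        R=Ro.from_euler("z",yaw+k)*Ro.from_euler("x",np.pi)
        d=(R0.inv()*R).as_rotvec()
        if best is None or np.linalg.norm(d)<np.linalg.norm(best): best=d
    return np.round(R0.inv().apply(np.array(target)-st["tool_pos"])/.4,4),np.round(best/np.pi,4)
E
python3 - <<'E'
from h import *
from plant import readout
P=lambda x,y:(155+x/6,175+y/6)
r=[onz("top",*P(x,y),.032) for x,y in((330,68),(388,503),(116,102),(172,530))]
print(np.round(r,4)); 
yr=[np.arctan2(*(a-b)[1::-1]) for a,b in((r[0],r[1]),(r[2],r[3]))]; print("yaw",np.degrees(yr))
c=sum(r)/4; print("centre",c, np.linalg.norm(r[0]-r[1]),np.linalg.norm((r[0]+r[1]-r[2]-r[3])/2))
t=cv2.imread("pics/top0.png"); hsv=cv2.cvtColor(t,cv2.COLOR_BGR2HSV)
m=((hsv[...,0]<12)&(hsv[...,1]>130)).astype(np.uint8); m[:, :160]=0;m[:,230:]=0;m[:200]=0;m[255:]=0
n,_,st,ce=cv2.connectedComponentsWithStats(m); print(st,ce)
for p in((342,367),(130,303)):
  q=P(*p); print("top92",onz("top",*q,.092),"top62",onz("top",*q,.062))
print("dish",onz("top",413.8,179.4,.032))
s=readout.read_state(); print(Ro.from_rotvec(s["tool_rot"]).as_matrix().round(3))
E
```

```text
[[0.6172 0.2559 0.032 ]
 [0.4255 0.2254 0.032 ]
 [0.6011 0.3511 0.032 ]
 [0.4124 0.3203 0.032 ]]
yaw [9.03211021 9.26791288]
centre [0.51404219 0.28820277 0.032     ] 0.19406205667238294 0.09618017599933334
[[     0      0    560    420 235197]
 [   171    221      1      1      1]
 [   213    237      1      1      1]
 [   219    241      1      1      1]] [[279.50100129 209.49970025]
 [171.         221.        ]
 [213.         237.        ]
 [219.         241.        ]]
top92 [0.48449807 0.23470161 0.092     ] top62 [0.48461717 0.2409487  0.062     ]
top92 [0.51000815 0.32412009 0.092     ] top62 [0.5109016  0.33308145 0.062     ]
dish [ 0.64060273 -0.28323744  0.032     ]
[[-0.941  0.337 -0.001]
 [ 0.337  0.941 -0.002]
 [ 0.    -0.002 -1.   ]]
```

```bash
python3 - <<'E'
from h import *
from plant import readout
s=readout.read_state()
print(plan((.4845,.2347,.17),np.radians(9.15),s))
E
```

```text
(array([-0.9428, -0.5378,  0.1516]), array([-0.0005, -0.0002, -0.1603]))
```

carry_out:
  rows:
    - {"translation": [-0.943, -0.538, 0], "delta_rot": [-0.0005, -0.0002, -0.16], "gripper": 0}
    - {"translation": [-0.943, -0.538, 0], "delta_rot": [-0.0005, -0.0002, -0.16], "gripper": 0}
    - {"translation": [-0.943, -0.538, 0], "delta_rot": [-0.0005, -0.0002, -0.16], "gripper": 0}
    - {"translation": [-0.943, -0.538, 0], "delta_rot": [-0.0005, -0.0002, -0.16], "gripper": 0}
    - {"translation": [-0.943, -0.538, 0], "delta_rot": [-0.0005, -0.0002, -0.16], "gripper": 0}
    - {"translation": [-0.943, -0.538, 0], "delta_rot": [-0.0005, -0.0002, -0.16], "gripper": 0}
    - {"translation": [-0.943, -0.538, 0], "delta_rot": [-0.0005, -0.0002, -0.16], "gripper": 0}
    - {"translation": [-0.943, -0.538, 0.15], "delta_rot": [-0.0005, -0.0002, -0.16], "gripper": 0}
    - {"translation": [-0.943, -0.538, 0.15], "delta_rot": [-0.0005, -0.0002, -0.16], "gripper": 0}
    - {"translation": [-0.943, -0.538, 0.15], "delta_rot": [-0.0005, -0.0002, -0.16], "gripper": 0}

```text
time_s: 1.35
tool_pos: [0.4847, 0.2357, 0.1724]
tool_rot: [-0.25, 3.131, 0.003]
wrist_force: [0.3, -0.1, 1.6]
finger_gap: 1.002
```

```bash
python3 - <<'E'
from h import *
from plant import readout
s=readout.read_state(); print(s["time_s"],s["tool_pos"],s["finger_gap"],np.degrees(s["joint_pos"]).round(0))
t=optics.grab_frame("top");u=optics.grab_frame("scene")
a=cv2.resize(t[150:290,140:260],None,fx=3.5,fy=3.5,interpolation=cv2.INTER_CUBIC);b=cv2.resize(u[120:240,170:290],None,fx=3.1,fy=3.1,interpolation=cv2.INTER_CUBIC)
c=np.zeros((490,800,3),np.uint8); c[:,:420]=a; c[:b.shape[0],425:425+b.shape[1]]=b
cv2.imwrite("pics/h1.png",c[:,:,::-1])
print(plan((.4845,.2347,.058),np.radians(9.15),s))
E
```

```text
1.35 [0.48466609 0.23571621 0.17239537] 1.0020251626776586 [ 20.  -0.  99.   0.  81. -79.]
(array([ 0.0011, -0.0029,  0.286 ]), array([ 0.0005,  0.0003, -0.0001]))
```

View pics/h1.png

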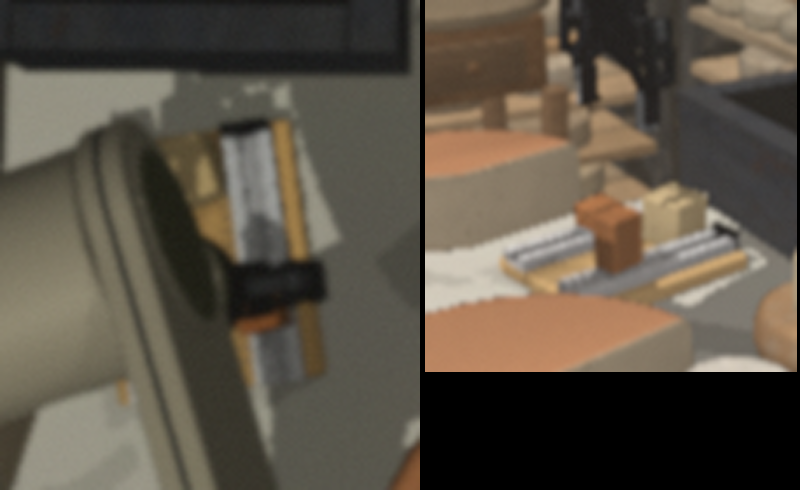

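The gripper is over the stop, and the scene crop confirms that the near (right-track) stop is the tall one. I'll descend and grip gently.

carry_out:
  rows:
    - {"translation": [0.001, -0.003, 0.1], "delta_rot": [0, 0, 0], "gripper": 0}
    - {"translation": [0.001, -0.003, 0.18], "delta_rot": [0, 0, 0], "gripper": 0}
    - {"translation": [0.001, -0.003, 0.24], "delta_rot": [0, 0, 0], "gripper": 0}
    - {"translation": [0.001, -0.003, 0.28], "delta_rot": [0, 0, 0], "gripper": 0}
    - {"translation": [0.001, -0.003, 0.28], "delta_rot": [0, 0, 0], "gripper": 0}
    - {"translation": [0.001, -0.003, 0.28], "delta_rot": [0, 0, 0], "gripper": 0.4}
    - {"translation": [0.001, -0.003, 0.28], "delta_rot": [0, 0, 0], "gripper": 0.7}
    - {"translation": [0.001, -0.003, 0.28], "delta_rot": [0, 0, 0], "gripper": 1}
    - {"translation": [0.001, -0.003, 0.28], "delta_rot": [0, 0, 0], "gripper": 1}
    - {"translation": [0.001, -0.003, 0.28], "delta_rot": [0, 0, 0], "gripper": 1}
  force: 30

```text
time_s: 2.7
tool_pos: [0.4853, 0.2346, 0.0602]
tool_rot: [-0.249, 3.129, 0.004]
wrist_force: [-0.4, 2.7, 6.3]
finger_gap: 0.347
```

```bash
python3 - <<'E'
from h import *
from plant import readout
s=readout.read_state(); print(s["time_s"],s["tool_pos"],s["finger_gap"],s["wrist_force"],s["torque"])
E
```

```text
2.7 [0.48534683 0.23460403 0.06016935] 0.3468654847999055 [-0.37604882  2.73501737  6.29720347] [ 0.45829875  0.06458927 -0.05120412]
```

carry_out:
  rows:
    - {"translation": [0.03, 0, -0.002], "delta_rot": [0, 0, 0], "gripper": 1}
    - {"translation": [0.06, 0, -0.002], "delta_rot": [0, 0, 0], "gripper": 1}
    - {"translation": [0.09, 0, -0.002], "delta_rot": [0, 0, 0], "gripper": 1}
    - {"translation": [0.12, 0, -0.002], "delta_rot": [0, 0, 0], "gripper": 1}
    - {"translation": [0.12, 0, -0.002], "delta_rot": [0, 0, 0], "gripper": 1}

```text
time_s: 3.32
tool_pos: [0.436, 0.2267, 0.06]
tool_rot: [-0.25, 3.132, 0.003]
wrist_force: [-3.2, 4.8, 4.1]
finger_gap: 0.348
```

```bash
python3 - <<'E'
from h import *
from plant import readout
s=readout.read_state(); print(s["tool_pos"],s["finger_gap"],s["wrist_force"],s["torque"],Ro.from_rotvec(s["tool_rot"]).as_matrix().round(3))
u=optics.grab_frame("scene")
cv2.imwrite("pics/s2.png",cv2.resize(u[130:240,170:290,::-1],None,fx=5,fy=5,interpolation=cv2.INTER_CUBIC))
E
```

```text
[0.43603449 0.2266581  0.06000832] 0.34822364253584326 [-3.1620544   4.77473408  4.05567978] [ 0.85384112  0.67480201 -0.04337642] [[-0.987 -0.159 -0.   ]
 [-0.159  0.987  0.002]
 [-0.     0.002 -1.   ]]
```

View pics/s2.png

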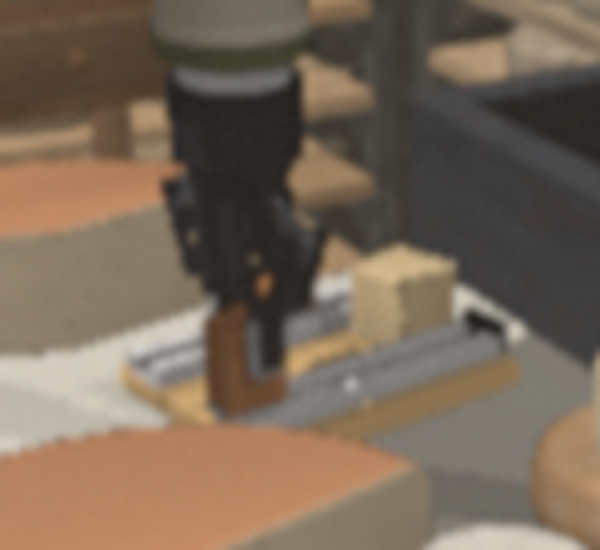

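carry_out:
  rows:
    - {"translation": [0.03, 0, 0], "delta_rot": [0, 0, 0], "gripper": 1}
    - {"translation": [0.06, 0, 0], "delta_rot": [0, 0, 0], "gripper": 1}
    - {"translation": [0.09, 0, 0], "delta_rot": [0, 0, 0], "gripper": 1}
    - {"translation": [0.122, 0, 0], "delta_rot": [0, 0, 0], "gripper": 1}
    - {"translation": [0.122, 0, 0], "delta_rot": [0, 0, 0], "gripper": 1}
    - {"translation": [0.122, 0, -0.02], "delta_rot": [0, 0, 0], "gripper": 1}
    - {"translation": [0.122, 0, -0.02], "delta_rot": [0, 0, 0], "gripper": 1}
  force: 45

```text
time_s: 4.25
tool_pos: [0.3902, 0.2191, 0.0692]
tool_rot: [-0.249, 3.129, 0.003]
wrist_force: [1.3, -0.5, -1.9]
finger_gap: 0.341
```

```bash
python3 - <<'E'
from h import *
from plant import readout
s=readout.read_state(); print(s["tool_pos"],s["finger_gap"],s["wrist_force"],s["torque"])
u=optics.grab_frame("scene")
cv2.imwrite("pics/s3.png",cv2.resize(u[130:240,170:290,::-1],None,fx=5,fy=5,interpolation=cv2.INTER_CUBIC))
E
```

```text
[0.39023169 0.21906731 0.06915871] 0.3414873715241065 [ 1.28564221 -0.53532989 -1.89225183] [-0.00977981  0.03120489  0.0562175 ]
```

View pics/s3.png

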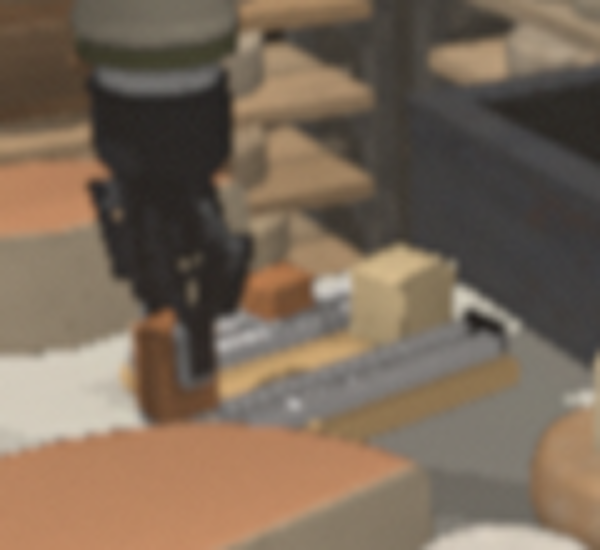

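The stop is clear and weighs about 1.5–2 N in the gripper. The low stop is unmoved at (275,290) in the crop. Next I lift and carry it to the dish.

```bash
python3 - <<'E'
from h import *
from plant import readout
s=readout.read_state()
R=Ro.from_rotvec(s["tool_rot"])
print(R.inv().apply(np.array([.6406,-.2832,.27])-s["tool_pos"])/.4)
E
```

```text
[-0.42149599 -1.33788355 -0.50420405]
```

carry_out:
  rows:
    - {"translation": [0, 0, -0.06], "delta_rot": [0, 0, 0], "gripper": 1}
    - {"translation": [0, 0, -0.18], "delta_rot": [0, 0, 0], "gripper": 1}
    - {"translation": [0, 0, -0.32], "delta_rot": [0, 0, 0], "gripper": 1}
    - {"translation": [0, 0, -0.45], "delta_rot": [0, 0, 0], "gripper": 1}
    - {"translation": [-0.03, -0.08, -0.5], "delta_rot": [0, 0, 0], "gripper": 1}
    - {"translation": [-0.07, -0.2, -0.5], "delta_rot": [0, 0, 0], "gripper": 1}
    - {"translation": [-0.11, -0.33, -0.5], "delta_rot": [0, 0, 0], "gripper": 1}
    - {"translation": [-0.15, -0.46, -0.5], "delta_rot": [0, 0, 0], "gripper": 1}
    - {"translation": [-0.2, -0.6, -0.5], "delta_rot": [0, 0, 0], "gripper": 1}
    - {"translation": [-0.25, -0.74, -0.5], "delta_rot": [0, 0, 0], "gripper": 1}
    - {"translation": [-0.3, -0.88, -0.5], "delta_rot": [0, 0, 0], "gripper": 1}
    - {"translation": [-0.33, -0.98, -0.5], "delta_rot": [0, 0, 0], "gripper": 1}
    - {"translation": [-0.33, -1, -0.5], "delta_rot": [0, 0, 0], "gripper": 1}

```text
time_s: 5.92
tool_pos: [0.583, -0.1583, 0.2665]
tool_rot: [0.245, -3.132, -0.002]
wrist_force: [-1.2, 0.4, -0.7]
finger_gap: 0.344
```

```bash
python3 - <<'E'
from h import *
from plant import readout
s=readout.read_state(); print(s["tool_pos"],s["finger_gap"],s["wrist_force"],np.degrees(s["joint_pos"]).round())
R=Ro.from_rotvec(s["tool_rot"])
t=optics.grab_frame("top"); g=cv2.cvtColor(t,cv2.COLOR_RGB2HSV); m=((g[...,0]>95)&(g[...,0]<125)&(g[...,1]>25)).astype(np.uint8); m[:,:380]=0; m[:,445:]=0; m[:145]=0;m[215:]=0
x=cv2.findContours(m,0,2)[0]
c=max(x,key=cv2.contourArea) if x else None
if c is not None: print(cv2.minEnclosingCircle(c), cv2.boundingRect(c))
b=cv2.resize(t[130:230,350:480,::-1],None,fx=5,fy=5,interpolation=cv2.INTER_CUBIC); cv2.imwrite("pics/d1.png",b)
# scene view rim check
u=optics.grab_frame("scene"); g=cv2.cvtColor(u,cv2.COLOR_RGB2HSV); m=((g[...,0]>95)&(g[...,0]<125)&(g[...,1]>25)).astype(np.uint8); m[:,:360]=0; m[:,440:]=0;m[:250]=0;m[315:]=0
c=max(cv2.findContours(m,0,2)[0],key=cv2.contourArea); print(cv2.boundingRect(c), proj("scene",(.6406,-.2832,.032)),proj("top",(.6406,-.2832,.032)))
print([proj("scene",np.array((.6406,-.2832,.032))+.062*np.array([np.cos(a),np.sin(a),0])).round(1).tolist() for a in np.arange(0,6.2,.785)])
print(R.inv().apply(np.array([.6406,-.2832,.27])-s["tool_pos"])/.4)
E
```

```text
[ 0.58297453 -0.15831447  0.2664926 ] 0.34433024502700316 [-1.23098066  0.44060188 -0.72478674] [ -20.    7.   82.    0.   91. -119.]Traceback (most recent call last):
  File "<stdin>", line 12, in <module>
ValueError: max() iterable argument is empty
```

View pics/d1.png

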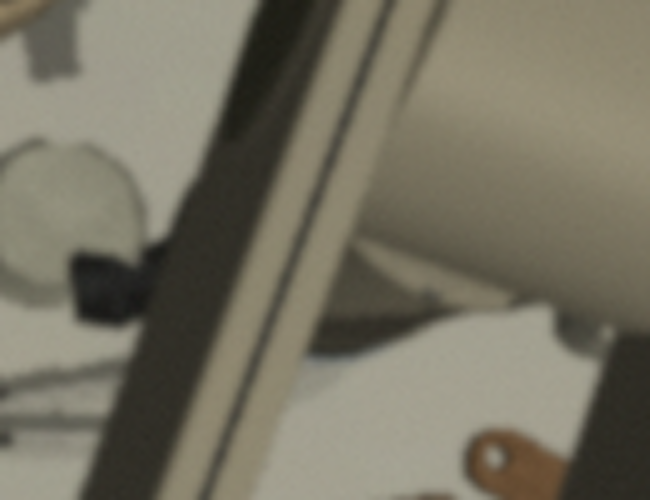

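From above the arm hides the dish, so I'll measure it in the first pictures instead.

```bash
python3 - <<'E'
from h import *
from plant import readout
C=np.array((.6406,-.2832,.032)); circ=[C+.062*np.array([np.cos(a),np.sin(a),0]) for a in np.linspace(0,6.283,37)]
t=cv2.imread("pics/top0.png"); optics
u=optics.grab_frame("scene")[:,:,::-1].copy()
k=6; a=cv2.resize(t[145:215,378:448],None,fx=k,fy=k,interpolation=cv2.INTER_CUBIC); b=cv2.resize(u[235:320,365:435],None,fx=5,fy=5,interpolation=cv2.INTER_CUBIC)
for p in circ:
    q=(proj("top",p)-(378,145)+.5)*k; cv2.circle(a,tuple(int(v) for v in q),2,(0,0,255),-1)
    q=(proj("scene",p)-(365,235)+.5)*5; cv2.circle(b,tuple(int(v) for v in q),2,(0,0,255),-1)
o=np.zeros((430,780,3),np.uint8); o[:420,:420]=a; o[:425,425:775]=b; cv2.imwrite("pics/d2.png",o)
s=readout.read_state(); print(Ro.from_rotvec(s["tool_rot"]).inv().apply(np.array([.6406,-.2832,.27])-s["tool_pos"])/.4)
E
```

```text
[-0.09342944 -0.3384974  -0.0076923 ]
```

View pics/d2.png

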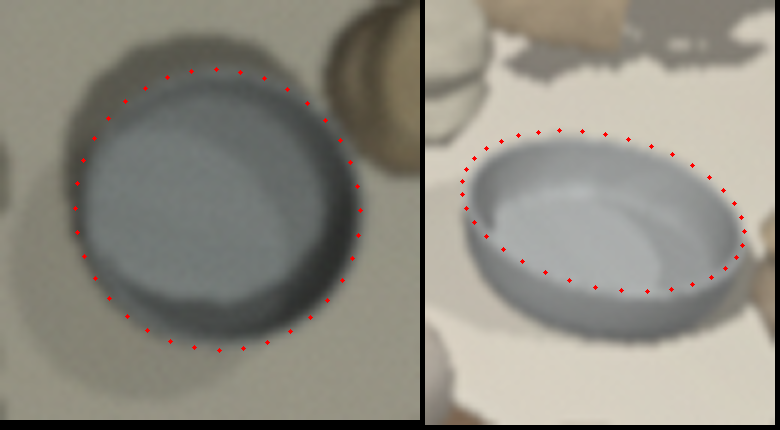

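carry_out:
  rows:
    - {"translation": [-0.03, -0.11, 0], "delta_rot": [0, 0, 0], "gripper": 1}
    - {"translation": [-0.06, -0.23, 0], "delta_rot": [0, 0, 0], "gripper": 1}
    - {"translation": [-0.092, -0.336, 0], "delta_rot": [0, 0, 0], "gripper": 1}
    - {"translation": [-0.092, -0.336, 0.12], "delta_rot": [0, 0, 0], "gripper": 1}
    - {"translation": [-0.092, -0.336, 0.25], "delta_rot": [0, 0, 0], "gripper": 1}
    - {"translation": [-0.092, -0.336, 0.37], "delta_rot": [0, 0, 0], "gripper": 1}
    - {"translation": [-0.092, -0.336, 0.43], "delta_rot": [0, 0, 0], "gripper": 1}
    - {"translation": [-0.092, -0.336, 0.46], "delta_rot": [0, 0, 0], "gripper": 1}
    - {"translation": [-0.092, -0.336, 0.46], "delta_rot": [0, 0, 0], "gripper": 1}

```text
time_s: 7.2
tool_pos: [0.6403, -0.2812, 0.0834]
tool_rot: [-0.251, 3.131, 0.003]
wrist_force: [-0.6, 0.3, -1.3]
finger_gap: 0.342
```

```bash
python3 - <<'E'
from h import *
from plant import readout
s=readout.read_state(); print(s["tool_pos"],s["finger_gap"],s["wrist_force"])
u=optics.grab_frame("scene")
cv2.imwrite("pics/s4.png",cv2.resize(u[210:330,330:480,::-1],None,fx=4,fy=4,interpolation=cv2.INTER_CUBIC))
E
```

```text
[ 0.64031951 -0.28115757  0.08344128] 0.3423185875069381 [-0.58724873  0.26752965 -1.29875676]
```

View pics/s4.png

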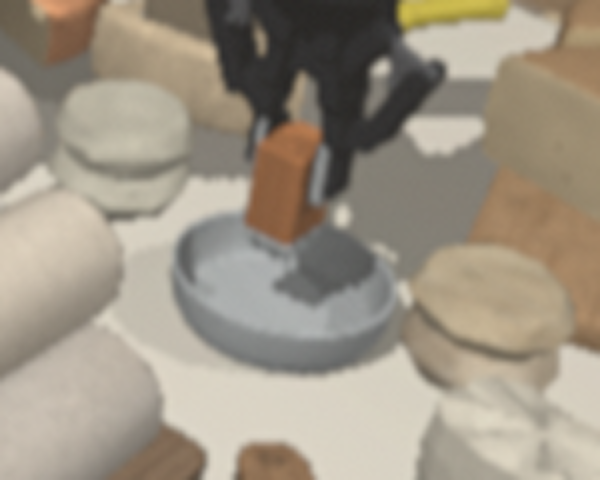

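The stop hangs over the dish's floor (block near (285,185), dish centre near (285,290)) and seems to lean a little. I'll lower gently and check for contact.

carry_out:
  rows:
    - {"translation": [0, -0.003, 0.03], "delta_rot": [0, 0, 0], "gripper": 1}
    - {"translation": [0, -0.003, 0.06], "delta_rot": [0, 0, 0], "gripper": 1}
    - {"translation": [0, -0.003, 0.08], "delta_rot": [0, 0, 0], "gripper": 1}
    - {"translation": [0, -0.003, 0.092], "delta_rot": [0, 0, 0], "gripper": 1}
    - {"translation": [0, -0.003, 0.098], "delta_rot": [0, 0, 0], "gripper": 1}
    - {"translation": [0, -0.003, 0.098], "delta_rot": [0, 0, 0], "gripper": 1}
    - {"translation": [0, -0.003, 0.098], "delta_rot": [0, 0, 0], "gripper": 1}
  force: 30

```text
time_s: 8.12
tool_pos: [0.6408, -0.2835, 0.0447]
tool_rot: [-0.249, 3.13, 0.002]
wrist_force: [0.4, 0.2, -0.6]
finger_gap: 0.345
```

carry_out:
  rows:
    - {"translation": [0, 0, 0.003], "delta_rot": [0, 0, 0], "gripper": 1}
    - {"translation": [0, 0, 0.006], "delta_rot": [0, 0, 0], "gripper": 1}
    - {"translation": [0, 0, 0.006], "delta_rot": [0, 0, 0], "gripper": 1}
  force: 20

```text
time_s: 8.5
tool_pos: [0.6407, -0.2834, 0.0421]
tool_rot: [-0.249, 3.13, 0.002]
wrist_force: [0.6, 0.4, 0.7]
finger_gap: 0.345
```

```bash
python3 - <<'E'
from h import *
from plant import readout
s=readout.read_state(); print(s["tool_pos"],s["finger_gap"],s["wrist_force"],s["torque"])
u=optics.grab_frame("scene")
cv2.imwrite("pics/s5.png",cv2.resize(u[210:330,330:480,::-1],None,fx=4,fy=4,interpolation=cv2.INTER_CUBIC))
a=np.array((.6406,-.2832,.014)); print(proj("scene",a),proj("scene",a+[0,0,.06]))
E
```

```text
[ 0.64071603 -0.28343155  0.04206985] 0.34476212533626227 [0.55867057 0.35279291 0.73381418] [ 0.03816367 -0.02442607 -0.04597523]
[398.52317016 282.27177717] [402.43942921 260.03123877]
```

View pics/s5.png

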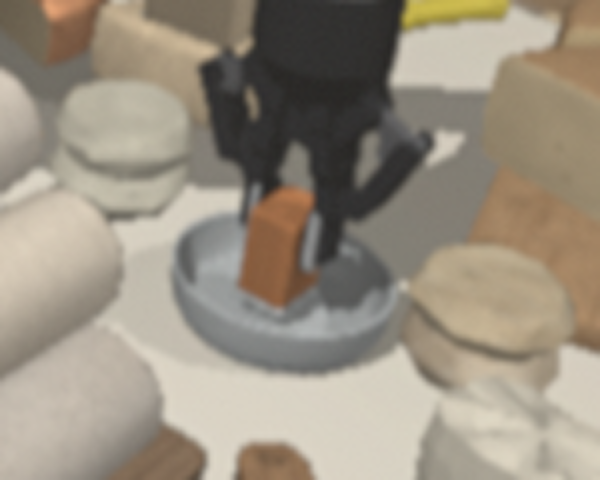

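The lean is just perspective (a vertical line here slants about 4 px in 22). The stop's weight now rests on the dish floor, so I'll open partly and rise.

carry_out:
  rows:
    - {"translation": [0, 0, 0.001], "delta_rot": [0, 0, 0], "gripper": 0.55}
    - {"translation": [0, 0, 0.001], "delta_rot": [0, 0, 0], "gripper": 0.4}
    - {"translation": [0, 0, 0.001], "delta_rot": [0, 0, 0], "gripper": 0.3}
    - {"translation": [0, 0, 0.001], "delta_rot": [0, 0, 0], "gripper": 0.3}
    - {"translation": [0, 0, -0.04], "delta_rot": [0, 0, 0], "gripper": 0.3}
    - {"translation": [0, 0, -0.1], "delta_rot": [0, 0, 0], "gripper": 0.3}
    - {"translation": [0, 0, -0.2], "delta_rot": [0, 0, 0], "gripper": 0.3}
    - {"translation": [0, 0, -0.35], "delta_rot": [0, 0, 0], "gripper": 0.3}
    - {"translation": [0, 0, -0.5], "delta_rot": [0, 0, 0], "gripper": 0.3}
    - {"translation": [0.2, 0.3, -0.5], "delta_rot": [0, 0, 0], "gripper": 0.3}
    - {"translation": [0.4, 0.6, -0.5], "delta_rot": [0, 0, 0], "gripper": 0.3}
    - {"translation": [0.4, 0.6, -0.5], "delta_rot": [0, 0, 0], "gripper": 0.3}
    - {"translation": [0.4, 0.6, -0.5], "delta_rot": [0, 0, 0], "gripper": 0.3}
    - {"translation": [0.4, 0.6, -0.5], "delta_rot": [0, 0, 0], "gripper": 0.3}

```text
time_s: 10.3
tool_pos: [0.443, -0.0704, 0.2434]
tool_rot: [-0.25, 3.129, 0.002]
wrist_force: [0.2, 0.2, -0.1]
finger_gap: 0.703
```

```bash
python3 - <<'E'
from h import *
from plant import readout
s=readout.read_state(); print(s["time_s"],s["tool_pos"],s["finger_gap"],s["wrist_force"])
u=optics.grab_frame("scene");t=optics.grab_frame("top")
f=lambda i,k:cv2.resize(i,None,fx=k,fy=k,interpolation=cv2.INTER_CUBIC)
o=np.zeros((600,800,3),np.uint8)
for i,(y,x) in zip((f(u[230:320,350:450],3),f(u[165:225,185:285],3),f(t[130:230,350:480],3),f(t[175:275,155:245],3)),((0,0),(0,400),(290,0),(290,400))): o[y:y+i.shape[0],x:x+i.shape[1]]=i[:600-y]
cv2.imwrite("pics/f.png",o[:,:,::-1])
E
```

```text
10.3 [ 0.44296654 -0.07035472  0.24342023] 0.7025585750502822 [ 0.22365801  0.20347004 -0.12210745]
```

View pics/f.png

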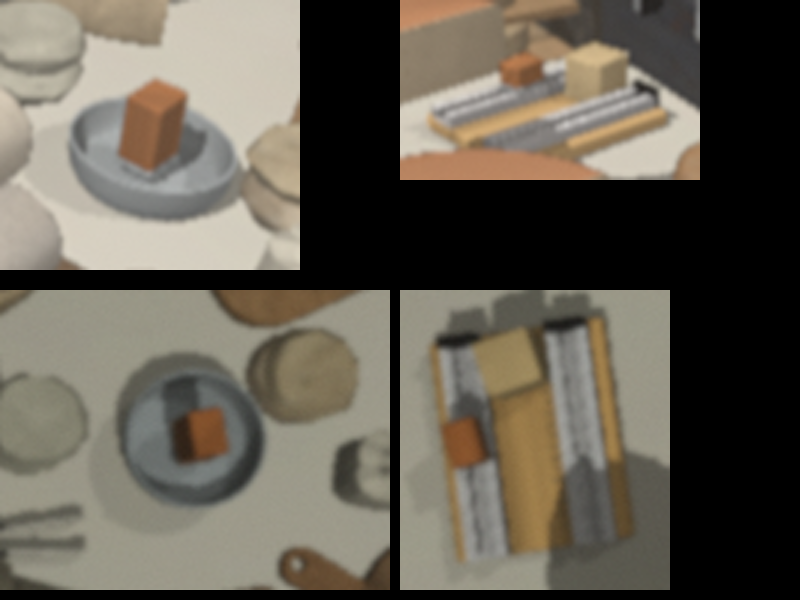

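The stop stands upright in the dish, the low stop is where it was in its track, and the gripper is clear of everything.

```bash
python3 -c "
from plant import arm
print(arm.finish_job())"
```

```text
the job is handed in; nothing more can be done
None
```

The tall stop is in the small steel dish, and I handed the job in at about 10.4 s of the 40 s allowed. I gripped it across its width, slid it about 95 mm along its track past the open end, lifted it off, and set it down near the middle of the dish.

**Forces:** wrist force readings stayed below 10 N. They were taken at the end of each move, so brief peaks in between were not seen. The lift met no resistance.

**Last pictures:** both views show the stop upright in the dish. The low stop looks unmoved in its own track, and the cheese cube is where it was. The gripper is clear of everything.

**Checks:** none failed in the end. A lean I suspected in the held stop turned out to be camera perspective. Just before placing, the arm hid the dish from the top camera, so I used its position from the first top picture and checked it against the scene view, where it agreed to within a few millimetres.

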